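# Clip the paint roller onto its stand

## Robot

A 6-joint arm with a two-finger parallel gripper is mounted at the origin on the work surface. World frame = base frame: x ahead of the robot, y to its left, z up, the work surface at z = 0. Lengths are in m, angles in rad, forces in N, time in s.
With the tool pointing down it reaches from about 0.375 to 0.925 m from the base axis. Payload 5.7 kg.
Tool frame: the origin (TCP) lies midway between the tips of the shut fingers; the grasp point (between the pads) lies 19 mm behind it; z points along the fingers, y is the line along which they close (so a half turn about z gives the same grasp; the last joint's range is limited). The gripper opens to 88 mm and grips with 3 to 60 N. Pads are 20 mm wide; open, the fingers measure 115 mm over their backs; the gripper's body (75 mm by 178 mm) begins 61 mm behind the grasp point.
Start: joints at [1.141, 0.359, 1.51, -0, 1.272, -0.115], TCP at [0.186, 0.57, 0.223] pointing down, gripper open.
Joint ranges: [-2.97, 2.97], [-1.01, 2.36], [0.21, 2.38], [-0.96, 4.11], [0.2, 2.71], [-2.98, 2.98]. Speed limits (rad/s): [2.39, 2.39, 3.14, 3.14, 3.14, 3.14].

## Interface

Orientations are given as a unit quaternion [x, y, z, w].
In Python, from bench import sensors, optics, robot, boxes_of, regions_of gives the robot as it stands.
- The arm moves only by the shell command python3 -m inch 'ROWS' [FORCE]. ROWS is JSON, a list of rows, each an object with "slide": the shift along the tool's x, y, z in cm, a list of three; "turn": the turn about the tool's z in rad; "gripper": the closure in counts, from 0 (fully open) to 255 (shut). A call has 1 to 10 rows; each row shifts and turns the commanded pose from where the row before left it, along the tool's axes as they then stand; what a row does not reach is not made up. A row lasts 1/8 s, in which the tool goes at most 62.5 mm and 10.7 degrees, less where a joint would pass 70% of its speed; a pose out of reach is approached as far as the arm can. A call is refused whole if a number of a shift passes 6.25 or a number of a turn 0.188, either way. A call with a gripper value outside its range is refused whole. The fingers move at their own pace and stop on an object; FORCE is the grip in N (left out, the last holds). Time passes only in rows, so rows that do not move let the fingers close. It gives the time, the measured TCP pose, the force, the opening and the grip force at its end, in the units of the state.
- sensors.get_state(): the state, without advancing time (a new reading comes with each control period).
- optics.capture(name): name is "scene" or "top"; returns the picture (420x560x3 uint8, red, green, blue); there is no depth.
- optics.camera_model(name): a dict with "mtx" (3x3 intrinsics, pixels), "rvec" (rotation vector, rad) and "tvec" (3), from world to camera coordinates, as OpenCV has them. Camera axes: x right, y down, z forward; pixel columns grow to the right and rows downward; lengths in m; the calibration is good to about 2 mm. A picture is of the moment at which its call begins. camera_model takes no time and is no camera call.
- robot.close_job(): hands the job in; it is judged then, once.
Trained networks look in the newest picture that a camera, given by its name, has taken for a name from the list of things; names that differ only in an ending like _2 or _b are one class to them, and where a whole thing is asked for, a point or a joint stands for the part that bears it (a point fixed in the world has none). Each returns a list of dicts, best first, with "score" (0 to 1); they miss things now and then, are a little off and sometimes report something else, mostly with a low value. They report only what shows in the picture. A call takes as long as a camera call. They do not tell look-alikes from the thing itself.
- boxes_of(camera, query): "bbox" ([left, top, right, bottom] as shares, 0 to 1, of the picture: columns of its width, rows of its height, round what is visible of it).
- regions_of(camera, query): "pixels" (420x560 bool, what is visible of it) and "bbox" ([left, top, right, bottom] as shares, 0 to 1, of the picture: columns of its width, rows of its height, round what is visible of it).
The state is a dict: "time": time; "joint_positions": joint angles; "joint_velocities": joint speeds; "joint_torque": joint torques, N m; "eef_pos": TCP position; "ee_rot": TCP orientation; "ft_force": force on the tool from outside, world axes, zero at the start; "ft_torque": the same for the moment, N m; "opening": finger opening in m; "finger_force": force on a finger pad.
Only numpy, scipy, OpenCV 4.12 (cv2) and the standard library are available. Lean on these libraries where they do the work, as an engineer would, in place of code of your own. Each camera call takes 0.05 s, during which the arm holds its last target. There are 200 camera calls.

## Task

Get the paint roller ready for use: slide the black roller along its axle until it stops against the collar by the post, then take the orange-handled spring clip out of its wooden rack and push it sideways onto the axle, in the groove just outside the roller, until it snaps fully home. Feel for the groove and push firmly but gently, never pressing the clip on the axle or the roller harder than about 25 N. Let go of the clip and leave the other things on the table where they are.

Things in the scene. Friction and masses are not known exactly. Their poses are not given: they have to be found in the camera images.
- stand: Blue steel roller stand, fixed. Origin on the table, straight below axle_line. Base plate 110 (x) x 160 (y) x 12 mm, from y = -145 to +15 mm. One post at its -y end carries a level steel axle along the stand's y, 75 mm up, whose free end points to +y. The roller slides on the axle between a dark fixed collar (32 mm across, by the post) and the groove for the clip.
- post_top (a point): Top centre of the post (40 x 22 mm, 102 mm high), 110 mm from axle_line towards -y. The axle is clamped in it.
- axle_line (a point): Point on the axle's centre line, 75 mm above the table, axes as the stand's; height and x are true. The axle is clamped anywhere up to 18 mm either way along y, unreported: the groove's middle lies between y = -18 and +18 mm of this point, to be found by feel or sight. The groove is 9.5 mm wide, its brass core 16 mm thick; outside it is a 20 mm long, 22 mm thick end land.
- roller (a joint): Black rubber roller, 40 mm across, 60 mm long. Value: metres it stands out (+y) from the collar; 0 = home, its outer face then level with the groove's inner edge. Starts 10 to 24 mm out, hiding the groove. Its middle is at y = value - 35 mm (plus the axle's clamping offset) from axle_line. Slides on the 22 mm thick axle with about 2.5 N of friction and stays where left.
- clip: Spring clip: steel fork 7 mm thick (y), mouth down (-z), orange handle up (+z). Origin: centre of its bore, which must end on the axle's centre line, y along the axle. The fork's back lands on the core 8 mm above the origin. Two sprung legs, 29 mm over their outsides, have round noses (radius 3.5 mm, centres 9 mm to each side, 6.5 mm below the origin). About 50 g.
- clip_handle (a point): Where to grip the clip, 52 mm above its origin: the orange block, 22 (x) x 14 (y) mm, spans 31 to 65 mm above the origin. Either pair of faces may be held.
- clip_mouth (a point): The clip's mouth, between the leg ends, 10.5 mm below its origin, 11 mm wide. On the groove's core the noses first touch with the origin 14 mm above the axle line; a push of about 6 to 12 N then opens the legs and it snaps down. On the thick axle outside the groove they rest with the origin 18 mm above the line and the legs cannot open far enough.
- jaw_a (a joint): Spring leg on the clip's +x side: 0 rad = closed, grows outward to a stop at 0.18; about 0.14 while passing over the groove's core, below 0.05 when snapped home.
- jaw_b (a joint): The same for the leg on the clip's -x side.
- rack: Wooden clip rack, fixed, 60 (x) x 40 (y) x 24 mm high; origin under its centre. The clip stands upright in its 40 x 10 mm pocket (long along x), floor 10 mm above the table, its handle up, its axes parallel to the rack's.
- paint_pot: White plastic pot, 90 mm wide, 110 mm high. Leave it alone. Origin under its centre.
- saucer: White plate 130 mm wide. Leave it alone.
- brush: Paint brush lying on the table. Leave it alone.
- jar: Amber jar, 64 mm wide, 85 mm high. Leave it alone.
- plaster_star: White plaster star, 56 mm wide, 16 mm high. Leave it alone.
- plaster_heart: White plaster heart, about 60 mm wide, 14 mm high. Leave it alone.
- mallet: Hammer lying on the table. Leave it alone.
Not all that is in view belongs to the job. There is more than one size of the stand; the job needs the larger.

How it is judged:
By the outcome, as a careful person would: the job done as asked, in the order asked, and still so for the second after the job is handed in, with the robot touching nothing.
It also fails if it takes over 64 s, if anything falls off the work surface, if the arm or the gripper's body presses on something with over 40 N, if the wrist force passes 120 N, or if a joint passes its speed limit or range.

## Working session

There is one attempt and no reset: what is moved stays moved. The work goes in short steps, Python scripts to look and compute and a shell command to move; the robot and the scene stay as the last step left them, time stands still between calls to the robot, and variables do not carry over. Pictures are saved under pics/ and viewed, at most 11 in all, crops included, and the job is handed in when it is done.

```bash
mkdir -p pics; ls
python3 - <<'E'
from bench import sensors, optics, robot, boxes_of, regions_of
import cv2,numpy as np
ims=[]
for c in("scene","top"):
    im=optics.capture(c); cv2.imwrite(f"pics/{c}0.png",im[:,:,::-1])
    for q in("stand","clip","rack","roller","clip_handle"):
        for r in boxes_of(c,q)[:3]: print(c,q,round(r["score"],2),(np.array(r["bbox"])*[560,420,560,420]).round(1))
    print(optics.camera_model(c))
s=sensors.get_state();print(s)
E
```

```text
pics
scene stand 0.93 [212.9 164.5 262.9 209.1]
scene stand 0.91 [171.1 207.4 257.3 277.8]
scene clip 0.74 [191.9 271.9 238.1 339.3]
scene clip 0.63 [295.2 157.7 306.8 180.5]
scene rack 0.75 [283.9 175.1 313.3 189.5]
scene rack 0.46 [295.1 159.5 301.8 180. ]
scene rack 0.17 [192.7 270.8 239.9 337.9]
scene roller 0.97 [209.3 210.  242.  235.7]
scene roller 0.48 [230.9 163.5 251.  181.6]
scene clip_handle 0.71 [293.8 158.6 302.6 177.3]
{'mtx': array([[511.57023034,   0.        , 279.17811736],
       [  0.        , 511.57023034, 210.40031592],
       [  0.        ,   0.        ,   1.        ]]), 'rvec': array([ 2.12611888,  0.80954399, -0.39019999]), 'tvec': array([-0.44830986, -0.20225922,  1.57479652])}
top stand 0.88 [314.1 208.8 377.  250.6]
top stand 0.61 [254.8 257.2 297.3 291.5]
top rack 0.62 [218.6 229.7 238.3 247.5]
top roller 0.57 [317.2 218.  343.6 231.7]
top roller 0.54 [257.9 264.4 274.7 279.2]
top clip_handle 0.58 [221.5 234.5 231.2 242.9]
top clip_handle 0.55 [314.2 209.9 379.7 250.6]
{'mtx': array([[539.40133695,   0.        , 284.03970949],
       [  0.        , 539.40
[... 197 characters left out ...]
, 'joint_positions': array([ 1.14088012e+00,  3.58828406e-01,  1.51043198e+00, -1.24312228e-05,
        1.27247648e+00, -1.15124531e-01]), 'joint_velocities': array([-0.00195855,  0.00101054,  0.00049252, -0.00016012,  0.0012398 ,
       -0.00054204]), 'joint_torque': array([ 8.11222417e-04, -5.15050793e+01, -2.71006107e+01,  6.77413540e-02,
        2.49575533e-02, -1.38671061e-05]), 'eef_pos': array([0.1857782 , 0.57046795, 0.22259365]), 'ee_rot': array([ 1.56744964e-01,  9.87639110e-01, -7.10411947e-05, -1.36855330e-05]), 'ft_force': array([-0.12765456,  0.76121275,  0.61990869]), 'ft_torque': array([0.03644256, 0.00560343, 0.02601996]), 'finger_force': 0.0, 'opening': 0.08775513562249156}
```

View pics/scene0.png

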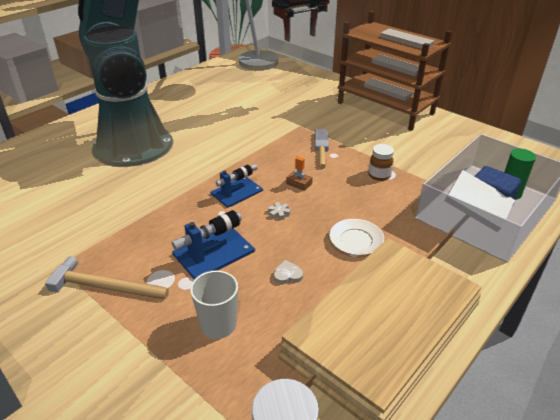

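View pics/top0.png

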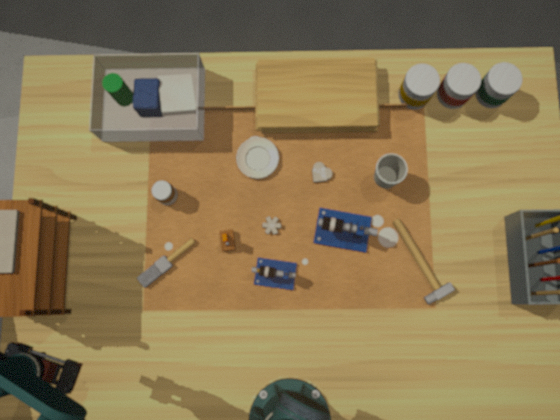

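```bash
cat > h.py <<'E'
import numpy as np,cv2
from bench import optics
def proj(c,P):
    m=optics.camera_model(c); return cv2.projectPoints(np.array(P,float).reshape(-1,3),m["rvec"],m["tvec"],m["mtx"],None)[0][:,0]
def back(c,uv,z):
    m=optics.camera_model(c);R=cv2.Rodrigues(m["rvec"])[0];o=-R.T@m["tvec"].ravel()
    uv=np.array(uv,float).reshape(-1,2);d=(R.T@np.linalg.inv(m["mtx"])@np.c_[uv,np.ones(len(uv))].T).T
    return o+d*((z-o[2])/d[:,2])[:,None]
def crop(c,x0,y0,x1,y1,im=None,k=6):
    im=optics.capture(c) if im is None else im
    return cv2.resize(im[y0:y1,x0:x1,::-1],None,fx=k,fy=k,interpolation=cv2.INTER_CUBIC)
E
python3 - <<'E'
from h import *
a=cv2.imread("pics/scene0.png")[:,:,::-1];b=cv2.imread("pics/top0.png")[:,:,::-1]
A=crop("scene",165,195,265,285,a,4);B=crop("top",300,190,400,265,b,4);C=crop("scene",270,145,330,195,a,4);D=crop("top",200,210,300,300,b,4)
M=np.zeros((760,800,3),np.uint8)
for i,(X,o) in enumerate(((A,(0,0)),(B,(0,400)),(D,(360,0)),(C,(360,400)))): M[o[0]:o[0]+X.shape[0],o[1]:o[1]+X.shape[1]]=X
cv2.imwrite("pics/m1.png",M[:600] if 0 else cv2.resize(M,(632,600)))
E
```

```text
(no output)
```

View pics/m1.png

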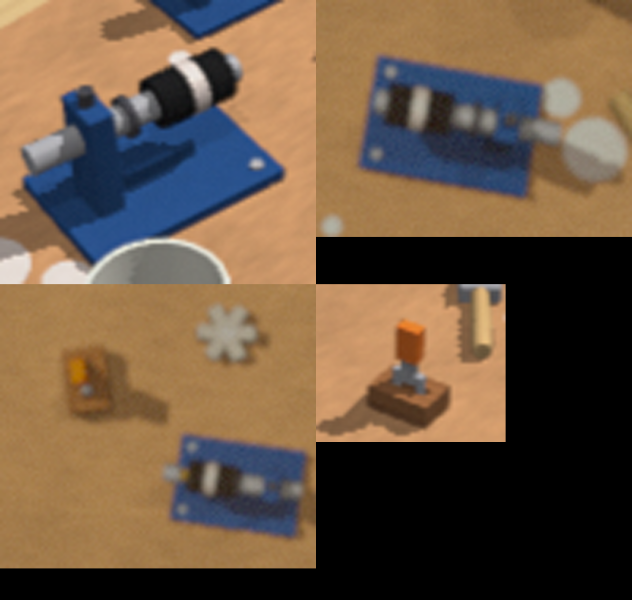

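```bash
cat >> h.py <<'E'
def tri(ua,ub,a="scene",b="top"):
    P=[];U=[]
    for c,u in((a,ua),(b,ub)):
        m=optics.camera_model(c);R=cv2.Rodrigues(m["rvec"])[0]
        P.append(m["mtx"]@np.c_[R,m["tvec"].ravel()]);U.append(np.array(u,float).reshape(2,1))
    X=cv2.triangulatePoints(*P,*U)[:,0];return X[:3]/X[3]
def mask(im,box,lo,hi):
    h=cv2.inRange(cv2.cvtColor(im,cv2.COLOR_RGB2HSV),lo,hi);k=np.zeros_like(h);x0,y0,x1,y1=box;k[y0:y1,x0:x1]=h[y0:y1,x0:x1];return k
def cen(m): p=np.argwhere(m)[:,::-1];return p.mean(0),len(p)
E
python3 - <<'E'
from h import *
a=cv2.imread("pics/scene0.png")[:,:,::-1].copy();b=cv2.imread("pics/top0.png")[:,:,::-1].copy()
for c in("scene","top"):
    m=optics.camera_model(c);print(c,(-cv2.Rodrigues(m["rvec"])[0].T@m["tvec"].ravel()).round(3))
oa=mask(a,(285,150,315,182),(3,170,120),(18,255,255));ob=mask(b,(215,225,242,252),(5,190,120),(22,255,255))
print(cen(oa),cen(ob));print("handle",tri(cen(oa)[0],cen(ob)[0]).round(4))
from scipy.optimize import least_squares
bl=mask(b,(300,195,390,260),(100,120,30),(125,255,255))
q=cv2.minAreaRect(np.argwhere(bl)[:,::-1].astype(np.float32));print(q)
m_=bl
n,l,s,_=cv2.connectedComponentsWithStats(bl);k=1+s[1:,4].argmax();p=np.argwhere(l==k)[:,::-1].astype(np.float32)
hull=cv2.convexHull(p);box=cv2.boxPoints(cv2.minAreaRect(hull));w=back("top",box,.012);print(box.round(1),w.round(4));print(np.linalg.norm(np.diff(w,axis=0),axis=1))
sb=mask(a,(165,195,262,282),(100,120,30),(125,255,255))
n,l,s,_=cv2.connectedComponentsWithStats(sb);k=1+s[1:,4].argmax()
# silhouette fit of stand (base+post) in both views
def box3(x0,x1,y0,y1,z0,z1): return np.array([[x,y,z] for x in(x0,x1) for y in(y0,y1) for z in(z0,z1)])
parts=[box3(-.055,.055,-.145,.015,0,.012),box3(-.02,.02,-.121,-.099,0,.102)]
def sil(c,x,y,t):
    R=np.array([[np.cos(t),-np.sin(t)],[np.sin(t),np.cos(t)]]);M=np.zeros((420*4,560*4),np.uint8)
    for P in parts:
        Q=P.copy();Q[:,:2]=P[:,:2]@R.T+[x,y];h=cv2.convexHull(proj(c,Q).astype(np.float32));cv2.fillConvexPoly(M,((h+.5)*4*16).astype(np.int32),255,shift=4)
    return cv2.resize(M,(560,420),interpolation=cv2.INTER_AREA)/255.
c=w[:,:2].mean(0);print("centre",c)
def cost(v,cs):
    r=0
    for cc,mk in cs: S=sil(cc,*v);M=(mk>0);r+=np.abs(S-M).sum()
    return r
from scipy.optimize import minimize
for t0 in(.16,-.16):
  R=np.array([[np.cos(t0),-np.sin(t0)],[np.sin(t0),np.cos(t0)]]);x0=np.r_[c-R@[0,-.065],t0]
  for cs in([("scene",sb)],[("top",bl)],[("scene",sb),("top",bl)]):
    r=minimize(cost,x0,args=(cs,),method="Nelder-Mead",options=dict(initial_simplex=np.array([x0,x0+[.01,0,0],x0+[0,.01,0],x0+[0,0,.1]])));print(t0,r.x.round(4),r.fun)
E
```

```text
scene [ 1.238 -0.714  0.825]
top [ 0.325 -0.017  1.616]
(array([299.42857143, 162.75510204]), 98) (array([224.28888889, 237.04444444]), 45)
handle [0.5147 0.1822 0.0697]
((342.4731750488281, 229.81881713867188), (51.03495407104492, 34.003990173339844), 10.007980346679688)
[[314.3 241.7]
 [317.3 226.7]
 [367.5 236.7]
 [364.5 251.7]] [[ 0.507  -0.0776  0.012 ]
 [ 0.552  -0.0874  0.012 ]
 [ 0.5202 -0.2364  0.012 ]
 [ 0.4755 -0.2259  0.012 ]]
[0.04612609 0.15236576 0.04589899]
centre [ 0.513655   -0.15685715]
0.16 [ 0.5502 -0.0986 -0.1936] 806.0392156862745
0.16 [ 0.5541 -0.095  -0.1985] 1120.7372549019606
0.16 [ 0.5528 -0.0995 -0.1956] 1940.7215686274512
-0.16 [ 0.551  -0.0997 -0.2191] 801.3529411764705
-0.16 [ 0.5574 -0.1017 -0.1974] 1120.164705882353
-0.16 [ 0.5544 -0.0989 -0.1881] 1943.164705882353
```

```bash
cat >> h.py <<'E'
def W(v,P):
    x,y,t=v;P=np.array(P,float).reshape(-1,3);Q=P.copy();Q[:,0]=x+np.cos(t)*P[:,0]-np.sin(t)*P[:,1];Q[:,1]=y+np.sin(t)*P[:,0]+np.cos(t)*P[:,1];return Q
E
python3 - <<'E'
from h import *
v=(.553,-.099,-.195)
out=[]
for c,o,k in(("scene",(165,195,265,285),5),("top",(300,190,390,265),5)):
    im=cv2.imread(f"pics/{c}0.png")[:,:,::-1];A=crop(c,*o,im,k).copy()
    def L(P,col):
        p=((proj(c,W(v,P))-o[:2]+.5)*k*16).astype(np.int32);cv2.polylines(A,[p.reshape(-1,1,2)],True,col,1,cv2.LINE_AA,4)
    L([[-.055,-.145,.012],[.055,-.145,.012],[.055,.015,.012],[-.055,.015,.012]],(0,255,255))
    L([[-.02,-.121,.102],[.02,-.121,.102],[.02,-.099,.102],[-.02,-.099,.102]],(0,255,0))
    L([[0,-.11,.075],[0,.025,.075]],(0,0,255))
    for y in(-.065,-.005,.0045,.0245): L([[0,y,.055],[0,y,.095]],(255,0,255))
    out.append(A)
h=max(x.shape[0] for x in out);out=[np.pad(x,((0,h-x.shape[0]),(0,0),(0,0))) for x in out]
M=np.hstack(out);cv2.imwrite("pics/m2.png",cv2.resize(M,None,fx=800/M.shape[1],fy=800/M.shape[1]))
E
```

```text
(no output)
```

View pics/m2.png

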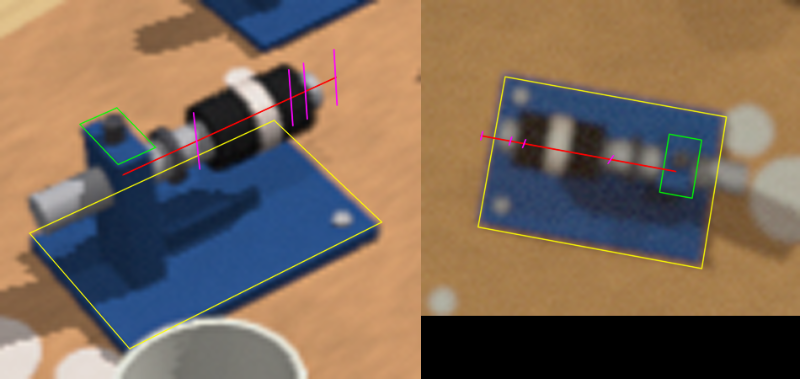

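Run:
```python
from h import *
from bench import regions_of
C={}
v=(.553,-.099,-.195);t=-.195
for c in("scene","top"):
    optics.capture(c)
    for q in("roller","stand","rack","clip"):
        for r in regions_of(c,q)[:2]:
            p=r["pixels"]; u,n=cen(p)
            (cx,cy),wh,an=cv2.minAreaRect(np.argwhere(p)[:,::-1].astype(np.float32)) if n>5 else ((0,0),0,0)
            print(c,q,round(r["score"],2),u.round(1),n,(round(cx,1),round(cy,1)),np.round(wh,1),round(an,1))
            C.setdefault((c,q),[]).append(u)
def loc(P): d=np.array(P[:2])-v[:2];return np.cos(t)*d[0]+np.sin(t)*d[1],-np.sin(t)*d[0]+np.cos(t)*d[1]
for ua in C["scene","roller"]:
    for ub in C["top","roller"]: P=tri(ua,ub);print("roller",P.round(4),"local",np.round(loc(P),4))
# centre predictions for single views
for ua in C["scene","roller"]: P=back("scene",ua,.075)[0];print("s",P.round(4),np.round(loc(P),4))
for ub in C["top","roller"]: P=back("top",ub,.078)[0];print("t",P.round(4),np.round(loc(P),4))
```

```text
scene roller 0.64 [211.4 244.9] 3206 (210.1, 243.9) [55.2 76.5] 69.1
scene roller 0.57 [225.  222.4] 492 (224.9, 222.8) [18.4 29.7] 66.0
scene stand 0.77 [236.4 185.9] 1250 (236.0, 186.0) [35.4 50.4] 76.0
scene stand 0.71 [211.6 244.6] 3266 (210.2, 243.1) [54.  77.2] 68.5
scene rack 0.79 [299.7 181.4] 319 (298.8, 181.7) [26.5 15.7] 6.7
scene clip 0.52 [299.7 167. ] 178 (299.4, 167.4) [10.3 20.9] 3.6
top roller 0.66 [333.1 223.7] 268 (333.1, 223.5) [20.4 13.5] 9.5
top roller 0.61 [266.5 270.7] 156 (266.6, 270.7) [15.5 10.4] 9.5
top stand 0.88 [343.4 229.2] 2020 (346.1, 229.7) [61.6 37. ] 10.3
top stand 0.87 [275.  272.9] 1127 (273.5, 272.8) [44.  27.8] 7.4
top rack 0.69 [228. 240.] 241 (227.7, 239.6) [21.  14.2] 83.7
top rack 0.51 [225.5 238.6] 67 (225.3, 238.6) [11.6  6.3] 78.7
top clip 0.62 [225.6 237.8] 49 (225.5, 238.0) [10.  5.] 90.0
roller [ 0.5484 -0.1486  0.0225] local [ 0.0051 -0.0496]
roller [ 0.4011  0.0252 -0.1734] local [-0.1731  0.0925]
roller [ 0.5511 -0.1301  0.0768] local [ 0.0042 -0.0309]
roller [ 0.4085  0.0426 -0.1019] local [-0.1691  0.1109]
s [ 0.5828 -0.2005  0.075 ] [ 0.0489 -0.0938]
s [ 0.5496 -0.1286  0.075 ] [ 0.0024 -0.0297]
t [ 0.5508 -0.1302  0.078 ] [ 0.0039 -0.031 ]
t [0.4182 0.0618 0.078 ] [-0.1634  0.1316]
```

Candidates: clip – only one orange-handled, scene (299,167) (the rack look-alike at (215,305) is the pot). Stand – large at scene (211,244)/top (343,229) and small at scene (236,186)/top (275,273); the larger one is chosen, confirmed in the crops.

```bash
cat >> h.py <<'E'
from scipy.spatial.transform import Rotation as Rn
def rel(P):
    from bench import sensors
    s=sensors.get_state();R=Rn.from_quat(s["ee_rot"]).as_matrix()
    return (R.T@(np.array(P)-s["eef_pos"])*100).round(2), np.arctan2(R[1,1],R[0,1]).round(4)
E
python3 -m inch '[{"slide":[0,0,0],"turn":0.18,"gripper":0},{"slide":[0,0,0],"turn":0.18,"gripper":120},{"slide":[0,0,0],"turn":0.18,"gripper":120},{"slide":[0,0,0],"turn":0.18,"gripper":140},{"slide":[0,0,0],"turn":0.18,"gripper":160},{"slide":[0,0,0],"turn":0.18,"gripper":168},{"slide":[0,0,0],"turn":0.18,"gripper":168},{"slide":[0,0,0],"turn":0.18,"gripper":168}]' 10
python3 -c "
from h import *
v=(.5562,-.0996,-.195)
print(W(v,[0,.04,.12]),rel(W(v,[0,.04,.12])[0]))"
```

```text
time: 2.1
eef_pos: [0.1858, 0.5705, 0.2226]
ee_rot: [0.771, 0.637, -0.0, 0.0]
ft_force: [0.6, 0.2, -0.8]
opening: 0.0302
finger_force: 0.0
[[ 0.56395066 -0.06035809  0.12      ]] (array([-54.81,  49.05,  10.26]), np.float64(-0.19))
```

```bash
python3 -m inch '[{"slide":[-4.2,3.7,0],"turn":0,"gripper":168},{"slide":[-4.2,3.7,0],"turn":0,"gripper":168},{"slide":[-4.2,3.7,0],"turn":0,"gripper":168},{"slide":[-4.2,3.7,0],"turn":0,"gripper":168},{"slide":[-4.2,3.7,0],"turn":0,"gripper":168},{"slide":[-4.2,3.7,0],"turn":0,"gripper":168},{"slide":[-4.2,3.7,0],"turn":0,"gripper":168},{"slide":[-4.2,3.7,0],"turn":0,"gripper":168},{"slide":[-4.2,3.7,0],"turn":0,"gripper":168},{"slide":[-4.2,3.7,0],"turn":0,"gripper":168}]'
python3 -c "
from h import *
v=(.5562,-.0996,-.195)
print(rel(W(v,[0,.04,.12])[0]))"
```

```text
time: 3.35
eef_pos: [0.4736, 0.0882, 0.223]
ee_rot: [0.769, 0.639, 0.0, 0.0]
ft_force: [0.8, 0.9, 0.9]
opening: 0.0299
finger_force: 0.0
(array([-12.95,  11.59,  10.3 ]), np.float64(-0.1842))
```

```bash
python3 -m inch '[{"slide":[-4,3.8,0],"turn":0,"gripper":168},{"slide":[-4,3.8,2],"turn":0,"gripper":168},{"slide":[-3.9,3.8,3],"turn":0,"gripper":168},{"slide":[0,0,4],"turn":0.01,"gripper":168},{"slide":[0,0,0],"turn":0,"gripper":168}]'
python3 - <<'E'
from h import *
v=(.5562,-.0996,-.195)
print(rel(W(v,[0,.04,.075])[0]))
A=crop("scene",170,180,270,280,k=6);B=crop("top",290,180,390,280,k=4)
cv2.imwrite("pics/m3.png",np.hstack([cv2.resize(A,(500,500)),np.pad(B[:, :300],((0,100),(0,0),(0,0)))]))
E
```

```text
time: 3.98
eef_pos: [0.5604, -0.048, 0.1299]
ee_rot: [0.773, 0.635, -0.002, -0.003]
ft_force: [-0.7, -0.2, 0.8]
opening: 0.0303
finger_force: 0.0
(array([-1.14,  0.63,  5.49]), np.float64(-0.1951))
```

View pics/m3.png

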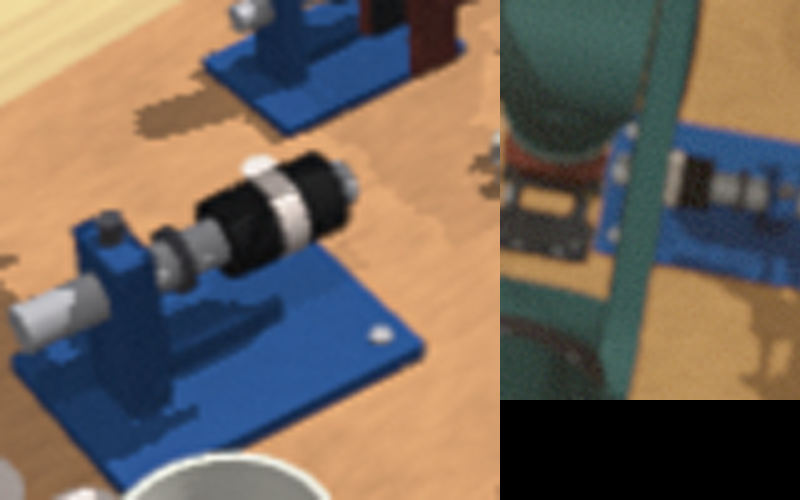

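```bash
python3 -m inch '[{"slide":[0,0.6,2],"turn":0,"gripper":168},{"slide":[0,0,2],"turn":0,"gripper":168},{"slide":[0,0,1.9],"turn":0,"gripper":168},{"slide":[0,0,0],"turn":0,"gripper":168}]'
python3 - <<'E'
from h import *
from bench import sensors
v=(.5562,-.0996,-.195)
print(rel(W(v,[0,.03,.071])[0]))
s=sensors.get_state();R=Rn.from_quat(s["ee_rot"]).as_matrix();o=(190,160,310,250);k=6
A=crop("scene",*o,k=k).copy()
for d in(-.015,.015):
    p=((proj("scene",s["eef_pos"]+R@[0,d,0])-o[:2]+.5)*k)[0].astype(int);cv2.drawMarker(A,tuple(map(int,p)),(0,255,255),0,12)
for y in(-.06,-.03,0,.025):
    p=((proj("scene",W(v,[0,y,.075]))-o[:2]+.5)*k)[0].astype(int);cv2.drawMarker(A,tuple(map(int,p)),(0,0,255),0,12)
cv2.imwrite("pics/m4.png",A)
E
```

```text
time: 4.58
eef_pos: [0.5689, -0.0484, 0.0746]
ee_rot: [0.772, 0.636, 0.0, 0.0]
ft_force: [-0.0, 0.6, 0.3]
opening: 0.03
finger_force: 0.0
(array([-2.27, -0.26,  0.36]), np.float64(-0.1926))
```

View pics/m4.png

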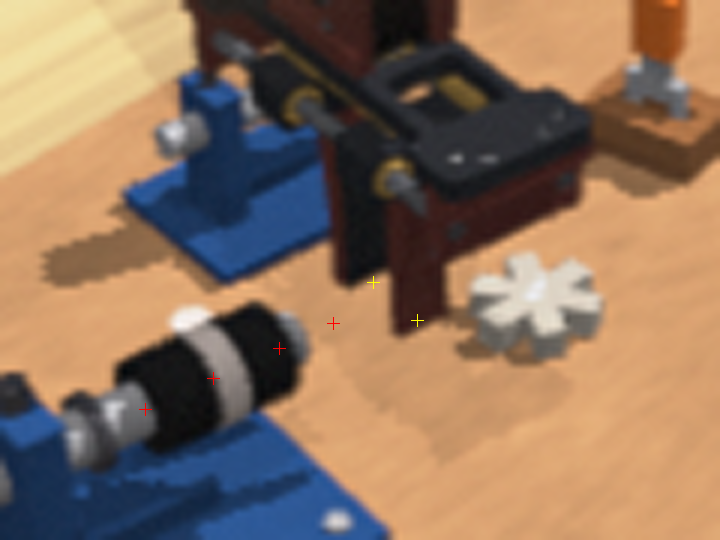

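```bash
python3 -m inch '[{"slide":[-1,-0.2,0.3],"turn":0,"gripper":168},{"slide":[-1.3,0,0],"turn":0,"gripper":168},{"slide":[-1,0,0],"turn":0,"gripper":168},{"slide":[-0.3,0,0],"turn":0,"gripper":168},{"slide":[0,0,0],"turn":0,"gripper":168}]'
python3 -m inch '[{"slide":[-0.3,0,0],"turn":0,"gripper":168},{"slide":[-0.3,0,0],"turn":0,"gripper":168},{"slide":[-0.3,0,0],"turn":0,"gripper":168}]'
python3 -m inch '[{"slide":[-0.3,0,0],"turn":0,"gripper":168},{"slide":[-0.2,0,0],"turn":0,"gripper":168}]'
python3 -c "
from h import *
v=(.5562,-.0996,-.195)
print(rel(W(v,[0,0,.071])[0]))"
```

```text
time: 5.25
eef_pos: [0.5599, -0.0845, 0.0707]
ee_rot: [0.773, 0.635, 0.0, -0.0]
ft_force: [0.0, -1.0, -1.3]
opening: 0.0298
finger_force: 0.0
time: 5.62
eef_pos: [0.5583, -0.0925, 0.0706]
ee_rot: [0.772, 0.635, 0.0, -0.0]
ft_force: [0.4, 3.0, 0.1]
opening: 0.0297
finger_force: 1.3
time: 5.88
eef_pos: [0.5572, -0.0978, 0.0706]
ee_rot: [0.772, 0.635, -0.0, -0.0]
ft_force: [0.2, 2.3, -1.4]
opening: 0.0301
finger_force: 1.3
(array([-0.19, -0.07, -0.04]), np.float64(-0.1941))
```

```bash
P='{"slide":[-0.2,0,0],"turn":0,"gripper":168}'; true
python3 -m inch '[{"slide":[-0.2,0,0],"turn":0,"gripper":168},{"slide":[-0.2,0,0],"turn":0,"gripper":168}]' | grep -E 'eef|force'
python3 -m inch '[{"slide":[-0.2,0,0],"turn":0,"gripper":168},{"slide":[0,0,0],"turn":0,"gripper":168}]' | grep -E 'eef|ft_f'
```

```text
eef_pos: [0.5565, -0.1018, 0.0706]
ft_force: [0.3, 2.8, -0.5]
finger_force: 1.3
eef_pos: [0.556, -0.104, 0.0707]
ft_force: [1.3, 1.7, -1.1]
```

```bash
python3 -m inch '[{"slide":[-0.2,0,0],"turn":0,"gripper":168},{"slide":[0,0,0],"turn":0,"gripper":168}]' | grep -E 'eef|ft_f'
python3 -c "
from h import *
A=crop('scene',170,180,250,280,k=6)
B=crop('scene',190,195,260,255,k=6)
cv2.imwrite('pics/m5.png',np.hstack([A[:360],B]))"
```

```text
eef_pos: [0.5557, -0.1058, 0.0707]
ft_force: [1.2, 3.1, -0.4]
```

View pics/m5.png

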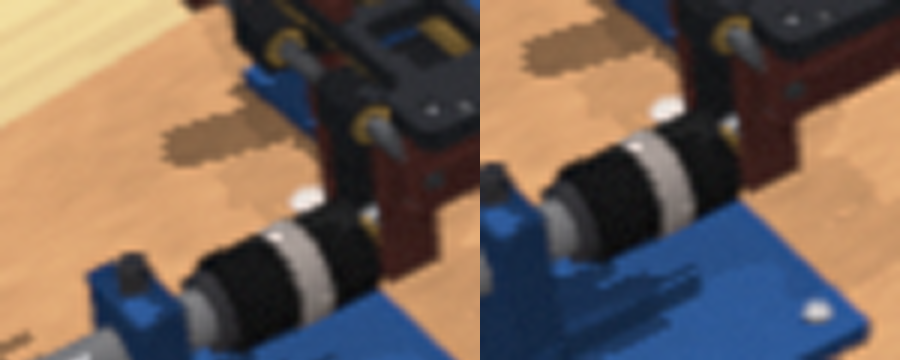

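```bash
python3 -m inch '[{"slide":[-0.1,0,0],"turn":0,"gripper":168},{"slide":[0,0,0],"turn":0,"gripper":168}]' | grep -E 'eef|ft_f'
python3 -m inch '[{"slide":[-0.1,0,0],"turn":0,"gripper":168},{"slide":[0,0,0],"turn":0,"gripper":168}]' | grep -E 'eef|ft_f'
```

```text
eef_pos: [0.5555, -0.1066, 0.0707]
ft_force: [0.5, 2.3, -0.8]
eef_pos: [0.5553, -0.1074, 0.0707]
ft_force: [0.8, 3.3, -0.9]
```

```bash
python3 -m inch '[{"slide":[-0.1,0,0],"turn":0,"gripper":168},{"slide":[0,0,0],"turn":0,"gripper":168}]' | grep -E 'eef|ft_f'
```

```text
eef_pos: [0.5553, -0.1075, 0.0707]
ft_force: [1.4, 7.2, -0.2]
```

```bash
python3 -m inch '[{"slide":[-0.1,0,0],"turn":0,"gripper":168},{"slide":[0,0,0],"turn":0,"gripper":168}]' | grep -E 'eef|ft_f'
python3 -c "
from h import *
from bench import sensors
v=(.5562,-.0996,-.195)
s=sensors.get_state();print(s['eef_pos'],s['ft_force'],rel(W(v,[0,0,.071])[0]))"
```

```text
eef_pos: [0.5553, -0.1076, 0.0707]
ft_force: [2.5, 11.4, -0.6]
[ 0.55530535 -0.10755358  0.07066828] [ 2.46745291 11.37794041 -0.58614149] (array([ 0.8 , -0.07, -0.03]), np.float64(-0.1951))
```

```bash
python3 -m inch '[{"slide":[0.4,0,0],"turn":0,"gripper":168},{"slide":[1.2,0,0],"turn":0,"gripper":168},{"slide":[0,0,-4],"turn":0,"gripper":168},{"slide":[0,0,-6],"turn":0,"gripper":168},{"slide":[4,-2,-1],"turn":0,"gripper":100},{"slide":[5,-2,0],"turn":0,"gripper":100},{"slide":[5,0,0],"turn":0,"gripper":100},{"slide":[5,0,0],"turn":0,"gripper":100}]'
python3 - <<'E'
from h import *
from bench import sensors,regions_of
b=cv2.imread("pics/top0.png")[:,:,::-1].copy()
hsv=cv2.cvtColor(b,cv2.COLOR_RGB2HSV)
for th in(105,115,125):
    m=mask(b,(212,224,240,253),(0,0,0),(180,255,th));n,l,s,_=cv2.connectedComponentsWithStats(m);k=1+s[1:,4].argmax()
    r=cv2.minAreaRect(np.argwhere(l==k)[:,::-1].astype(np.float32));w=back("top",cv2.boxPoints(r),.024)
    e=np.diff(w,axis=0)[:2,:2];print(th,r,w[:,:2].mean(0).round(4),[ (round(np.linalg.norm(x),4),round(np.degrees(np.arctan2(x[1],x[0])),1)) for x in e])
optics.capture("scene")
for q in("rack","clip","clip_handle"):
  for r in regions_of("scene",q)[:2]:
    u,n=cen(r["pixels"]);R=cv2.minAreaRect(np.argwhere(r["pixels"])[:,::-1].astype(np.float32));print(q,r["score"],u,n,R)
A=crop("scene",265,145,335,200,k=10);B=cv2.resize(b[215:260,205:250,::-1],None,fx=10,fy=10,interpolation=3)
M=np.hstack([A[:450],B]);cv2.imwrite("pics/m6.png",cv2.resize(M,None,fx=800/M.shape[1],fy=800/M.shape[1]))
E
```

```text
time: 8.72
eef_pos: [0.5554, 0.1018, 0.1811]
ee_rot: [0.772, 0.635, 0.0, 0.001]
ft_force: [1.6, -0.5, -0.1]
opening: 0.0532
finger_force: 0.0
105 ((231.4950714111328, 240.54949951171875), (8.05980110168457, 10.348386764526367), 5.710593223571777) [0.5115 0.1685] [(np.float64(0.0308), np.float64(-5.1)), (np.float64(0.0241), np.float64(-96.3))]
115 ((230.0, 242.5), (19.0, 12.0), 90.0) [0.5058 0.1729] [(np.float64(0.0358), np.float64(-90.6)), (np.float64(0.0566), np.float64(-179.6))]
125 ((231.0, 242.0), (20.0, 16.0), 90.0) [0.5073 0.17  ] [(np.float64(0.0478), np.float64(-90.6)), (np.float64(0.0596), np.float64(-179.6))]
rack 0.81 [298.51737452 181.54826255] 259 ((298.32354736328125, 181.29412841796875), (25.055469512939453, 13.449688911437988), 12.528807640075684)
clip 0.69 [299.71084337 166.72891566] 166 ((299.5, 167.0), (20.0, 9.0), 90.0)
clip_handle 0.51 [299.42424242 166.88888889] 198 ((299.0, 167.0), (22.0, 10.0), 90.0)
```

View pics/m6.png

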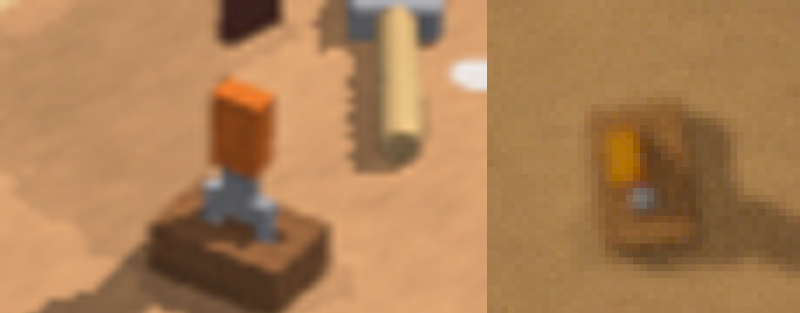

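Run:
```python
from h import *
w=back("scene",[[286.6,177.8],[304.5,184.5],[312.4,177.8]],.024);e=np.diff(w,axis=0)
print(w.round(4),[(round(np.linalg.norm(x),4),round(np.degrees(np.arctan2(x[1],x[0])),1)) for x in e],(w[0]+w[2]).round(4)/2)
s=800/1150*10
t=205+(np.array([590,690,700,608])-487)/s; u=215+np.array([108,100,240,248])/s
w=back("top",np.c_[t,u]-.5,.024);e=np.diff(w,axis=0);print(w.round(4),[(round(np.linalg.norm(x),4),round(np.degrees(np.arctan2(x[1],x[0])),1)) for x in e],w.mean(0))
# handle: scene-only and both w/ z prior
a=cv2.imread("pics/scene0.png")[:,:,::-1].copy();b=cv2.imread("pics/top0.png")[:,:,::-1].copy()
oa=mask(a,(285,150,315,182),(3,170,120),(18,255,255));print(back("scene",cen(oa)[0],.0685))
```

```text
[[0.4909 0.1535 0.024 ]
 [0.5472 0.1618 0.024 ]
 [0.5434 0.2002 0.024 ]] [(np.float64(0.0569), np.float64(8.4)), (np.float64(0.0386), np.float64(95.6))] [0.51715 0.1768  0.024  ]
[[0.5434 0.2052 0.024 ]
 [0.5464 0.1623 0.024 ]
 [0.4862 0.1575 0.024 ]
 [0.4832 0.1968 0.024 ]] [(np.float64(0.043), np.float64(-86.0)), (np.float64(0.0604), np.float64(-175.5)), (np.float64(0.0394), np.float64(94.4))] [0.51481552 0.18046126 0.024     ]
[[0.51196176 0.18105071 0.0685    ]]
```

```bash
python3 -m inch '[{"slide":[0,0,0],"turn":0.182,"gripper":100},{"slide":[0,0,0],"turn":0.182,"gripper":100},{"slide":[0,0,0],"turn":0.182,"gripper":100},{"slide":[0,0,0],"turn":0.182,"gripper":100},{"slide":[0,0,0],"turn":0.182,"gripper":100},{"slide":[0,0,0],"turn":0.182,"gripper":100},{"slide":[0,0,0],"turn":0.18,"gripper":100},{"slide":[0,0,0],"turn":0,"gripper":100}]'
python3 -c "
from h import *
print(rel([.5145,.180,.0535]))"
```

```text
time: 9.98
eef_pos: [0.5552, 0.0987, 0.1806]
ee_rot: [0.999, 0.052, -0.0, 0.0]
ft_force: [-0.2, 0.6, 1.0]
opening: 0.0533
finger_force: 0.0
(array([-3.19, -8.52, 12.71]), np.float64(-1.4663))
```

```bash
python3 -m inch '[{"slide":[-1,-2.8,0],"turn":0,"gripper":100},{"slide":[-1,-2.8,0],"turn":0,"gripper":100},{"slide":[-1.2,-2.9,2],"turn":0,"gripper":100},{"slide":[0,0,4],"turn":0,"gripper":100},{"slide":[0,0,2],"turn":0,"gripper":100},{"slide":[0,0,0],"turn":0,"gripper":100}]'
python3 - <<'E'
from h import *
from bench import sensors
print(rel([.5145,.180,.0535]))
s=sensors.get_state();R=Rn.from_quat(s["ee_rot"]).as_matrix();o=(255,115,345,200);k=7
A=crop("scene",*o,k=k).copy()
for P in(s["eef_pos"]+R@[0,.0265,0],s["eef_pos"]-R@[0,.0265,0],s["eef_pos"],s["eef_pos"]*[1,1,0]+[0,0,.0855]):
    p=((proj("scene",P)-o[:2]+.5)*k)[0].astype(int);cv2.drawMarker(A,tuple(map(int,p)),(0,255,255),0,12)
cv2.imwrite("pics/m7.png",A)
E
```

```text
time: 10.72
eef_pos: [0.5133, 0.1805, 0.0993]
ee_rot: [0.999, 0.054, -0.002, 0.0]
ft_force: [0.9, 0.1, -0.6]
opening: 0.0534
finger_force: 0.0
(array([0.13, 0.06, 4.58]), np.float64(-1.4635))
```

View pics/m7.png

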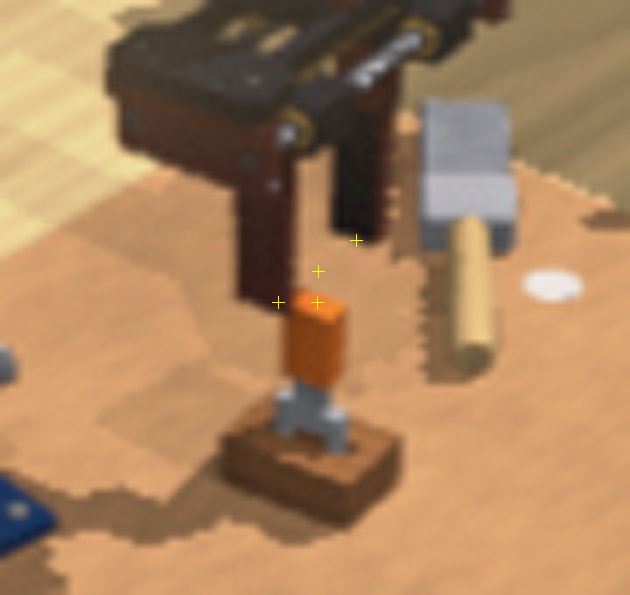

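```bash
python3 -m inch '[{"slide":[0.1,0.05,2],"turn":0,"gripper":100},{"slide":[0,0,2.6],"turn":0,"gripper":100},{"slide":[0,0,0],"turn":0,"gripper":100},{"slide":[0,0,0],"turn":0,"gripper":185},{"slide":[0,0,0],"turn":0,"gripper":200},{"slide":[0,0,0],"turn":0,"gripper":215},{"slide":[0,0,0],"turn":0,"gripper":230},{"slide":[0,0,0],"turn":0,"gripper":255},{"slide":[0,0,0],"turn":0,"gripper":255},{"slide":[0,0,0],"turn":0,"gripper":255}]' 40
```

```text
time: 12.02
eef_pos: [0.5159, 0.1811, 0.0549]
ee_rot: [0.999, 0.052, 0.0, 0.0]
ft_force: [-1.3, -0.6, 4.1]
opening: 0.0136
finger_force: 40.0
```

```bash
python3 -m inch '[{"slide":[0,0,-0.5],"turn":0,"gripper":255},{"slide":[0,0,-1.5],"turn":0,"gripper":255},{"slide":[0,0,-3],"turn":0,"gripper":255},{"slide":[0,0,-4],"turn":0,"gripper":255},{"slide":[0,0,-4],"turn":0.15,"gripper":255},{"slide":[0,0,0],"turn":0.148,"gripper":255},{"slide":[0,0,0],"turn":0,"gripper":255}]'
python3 -c "
from h import *
v=(.5562,-.0996,-.195)
for y in (-.0132,.03): print(W(v,[0,y,.15]),rel(W(v,[0,y,.15])[0]))"
```

```text
time: 12.9
eef_pos: [0.5159, 0.1811, 0.1859]
ee_rot: [0.995, -0.096, 0.001, -0.0]
ft_force: [-0.6, -0.0, -1.1]
opening: 0.0134
finger_force: 40.0
[[ 0.55364228 -0.11254983  0.15      ]] (array([ 9.3 , 28.11,  3.59]), np.float64(-1.7626))
[[ 0.562013   -0.07016857  0.15      ]] (array([ 9.31, 23.79,  3.59]), np.float64(-1.7626))
```

```bash
python3 -m inch '[{"slide":[1.8,5.6,0],"turn":0,"gripper":255},{"slide":[1.8,5.6,0],"turn":0,"gripper":255},{"slide":[1.8,5.6,0],"turn":0,"gripper":255},{"slide":[1.9,5.6,0],"turn":0,"gripper":255},{"slide":[1.9,5.0,1],"turn":0,"gripper":255},{"slide":[0,0.6,2],"turn":0,"gripper":255},{"slide":[0,0,0],"turn":0,"gripper":255}]'
python3 - <<'E'
from h import *
from bench import sensors
v=(.5562,-.0996,-.195)
print(rel(W(v,[0,-.0132,.15])[0]))
s=sensors.get_state();R=Rn.from_quat(s["ee_rot"]).as_matrix();o=(180,150,270,235);k=7
A=crop("scene",*o,k=k).copy()
for P in(W(v,[0,-.0132,.075])[0],s["eef_pos"]+R@[0,0,.0344]):
    p=((proj("scene",P)-o[:2]+.5)*k)[0].astype(int);cv2.drawMarker(A,tuple(map(int,p)),(0,255,255),0,12)
cv2.imwrite("pics/m8.png",A)
E
```

```text
time: 13.78
eef_pos: [0.5503, -0.1117, 0.1529]
ee_rot: [0.995, -0.096, -0.002, -0.001]
ft_force: [-0.5, 0.7, -0.6]
opening: 0.0135
finger_force: 40.0
(array([0.34, 0.02, 0.29]), np.float64(-1.7632))
```

View pics/m8.png

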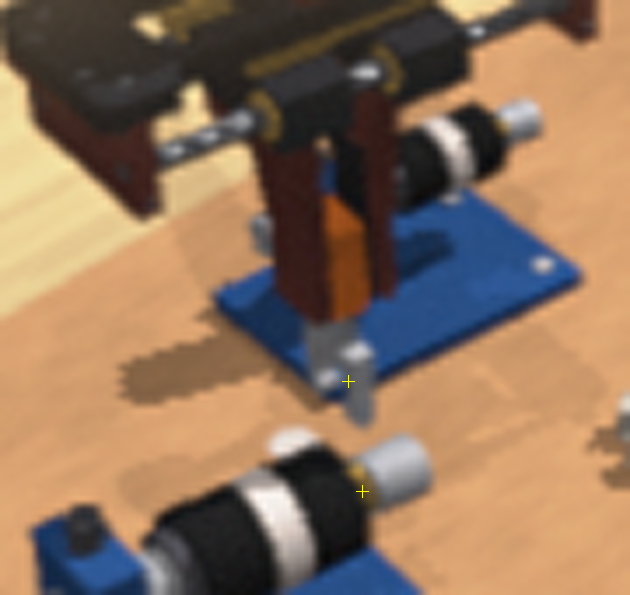

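```bash
python3 -m inch '[{"slide":[0.3,0.02,0.8],"turn":0,"gripper":255},{"slide":[0,0,0.2],"turn":0,"gripper":255},{"slide":[0,0,0],"turn":0,"gripper":255}]' | grep -E 'eef|ft_f'
python3 -m inch '[{"slide":[0,0,0.2],"turn":0,"gripper":255},{"slide":[0,0,0.2],"turn":0,"gripper":255},{"slide":[0,0,0],"turn":0,"gripper":255}]' | grep -E 'eef|ft_f'
python3 -c "
from h import *
v=(.5562,-.0996,-.195)
print(rel(W(v,[0,-.0132,.13])[0]))"
```

```text
eef_pos: [0.5552, -0.1116, 0.1447]
ft_force: [0.3, 0.2, -0.6]
eef_pos: [0.555, -0.1121, 0.1405]
ft_force: [0.0, 0.1, -0.1]
(array([-0.13,  0.07,  1.05]), np.float64(-1.764))
```

```bash
python3 -m inch '[{"slide":[-0.1,0,0.2],"turn":0,"gripper":255},{"slide":[0,0,0.2],"turn":0,"gripper":255},{"slide":[0,0,0],"turn":0,"gripper":255}]' | grep -E 'eef|ft_f'
python3 -m inch '[{"slide":[0,0,0.2],"turn":0,"gripper":255},{"slide":[0,0,0.2],"turn":0,"gripper":255},{"slide":[0,0,0],"turn":0,"gripper":255}]' | grep -E 'eef|ft_f'
```

```text
eef_pos: [0.554, -0.1119, 0.1365]
ft_force: [0.2, 0.0, -0.6]
eef_pos: [0.554, -0.1119, 0.1324]
ft_force: [-0.8, 0.2, 0.1]
```

```bash
python3 -m inch '[{"slide":[0,0,0.2],"turn":0,"gripper":255},{"slide":[0,0,0.1],"turn":0,"gripper":255},{"slide":[0,0,0],"turn":0,"gripper":255}]' | grep -E 'eef|ft_f'
python3 -c "
from h import *
v=(.5562,-.0996,-.195)
print(rel(W(v,[0,-.0132,.13])[0]))"
```

```text
eef_pos: [0.5541, -0.1119, 0.1296]
ft_force: [-0.8, -0.8, -1.1]
(array([-0.03,  0.07, -0.04]), np.float64(-1.7639))
```

```bash
python3 -m inch '[{"slide":[0,0,0.1],"turn":0,"gripper":255},{"slide":[0,0,0.1],"turn":0,"gripper":255},{"slide":[0,0,0],"turn":0,"gripper":255}]' | grep -E 'eef|ft_f'
python3 -m inch '[{"slide":[0,0,0.1],"turn":0,"gripper":255},{"slide":[0,0,0],"turn":0,"gripper":255}]' | grep -E 'eef|ft_f'
```

```text
eef_pos: [0.5542, -0.112, 0.1276]
ft_force: [-0.4, 0.3, -0.3]
eef_pos: [0.5541, -0.1122, 0.1266]
ft_force: [-0.5, -1.0, 0.2]
```

```bash
python3 -m inch '[{"slide":[0,0,0.1],"turn":0,"gripper":255},{"slide":[0,0,0],"turn":0,"gripper":255}]' | grep -E 'eef|ft_f'
```

```text
eef_pos: [0.5542, -0.1123, 0.1257]
ft_force: [-0.3, -2.0, -0.5]
```

```bash
python3 -m inch '[{"slide":[0,0.05,0.1],"turn":0,"gripper":255},{"slide":[0,0,0],"turn":0,"gripper":255}]' | grep -E 'eef|ft_f'
python3 -m inch '[{"slide":[0,0,0.1],"turn":0,"gripper":255},{"slide":[0,0,0],"turn":0,"gripper":255}]' | grep -E 'eef|ft_f'
```

```text
eef_pos: [0.5541, -0.1125, 0.1246]
ft_force: [0.3, -1.6, -0.8]
eef_pos: [0.5541, -0.1125, 0.1236]
ft_force: [0.4, -1.2, -1.1]
```

```bash
python3 -m inch '[{"slide":[0,0,0.1],"turn":0,"gripper":255},{"slide":[0,0,0],"turn":0,"gripper":255}]' | grep -E 'eef|ft_f'
python3 -c "
from h import *
v=(.5562,-.0996,-.195)
print(rel(W(v,[0,-.0132,.13])[0]))"
```

```text
eef_pos: [0.5545, -0.1126, 0.1229]
ft_force: [0.8, -0.0, 1.0]
(array([-0.08,  0.02, -0.71]), np.float64(-1.764))
```

```bash
python3 -m inch '[{"slide":[0,0,0.1],"turn":0,"gripper":255},{"slide":[0,0,0],"turn":0,"gripper":255}]' | grep -E 'eef|ft_f'
python3 -m inch '[{"slide":[0,0,0.1],"turn":0,"gripper":255},{"slide":[0,0,0],"turn":0,"gripper":255}]' | grep -E 'eef|ft_f'
```

```text
eef_pos: [0.5546, -0.1126, 0.1225]
ft_force: [-0.5, -0.7, 7.2]
eef_pos: [0.5548, -0.1126, 0.1217]
ft_force: [-0.1, -0.8, 7.1]
```

```bash
python3 -m inch '[{"slide":[0,0,0.1],"turn":0,"gripper":255},{"slide":[0,0,0],"turn":0,"gripper":255}]' | grep -E 'eef|ft_f'
```

```text
eef_pos: [0.5549, -0.1126, 0.121]
ft_force: [-1.3, -0.2, 10.1]
```

```bash
python3 -m inch '[{"slide":[0,0,0.1],"turn":0,"gripper":255},{"slide":[0,0,0],"turn":0,"gripper":255}]' | grep -E 'eef|ft_f'
python3 -m inch '[{"slide":[0,0,0.1],"turn":0,"gripper":255},{"slide":[0,0,0],"turn":0,"gripper":255}]' | grep -E 'eef|ft_f'
```

```text
eef_pos: [0.5547, -0.1126, 0.1198]
ft_force: [-0.3, -0.5, 9.0]
eef_pos: [0.5547, -0.1126, 0.1186]
ft_force: [-0.4, -1.2, 7.2]
```

```bash
python3 -m inch '[{"slide":[0,0,0.1],"turn":0,"gripper":255},{"slide":[0,0,0],"turn":0,"gripper":255}]' | grep -E 'eef|ft_f'
python3 -m inch '[{"slide":[0,0,0.1],"turn":0,"gripper":255},{"slide":[0,0,0],"turn":0,"gripper":255}]' | grep -E 'eef|ft_f'
```

```text
eef_pos: [0.5546, -0.1126, 0.1174]
ft_force: [-0.7, -1.0, 5.2]
eef_pos: [0.5545, -0.1126, 0.116]
ft_force: [0.4, -0.7, 4.0]
```

Past the peak; continue down toward about z 0.109.

```bash
python3 -m inch '[{"slide":[0,0,0.1],"turn":0,"gripper":255},{"slide":[0,0,0.1],"turn":0,"gripper":255},{"slide":[0,0,0.1],"turn":0,"gripper":255},{"slide":[0,0,0],"turn":0,"gripper":255}]' | grep -E 'eef|ft_f'
python3 -m inch '[{"slide":[0,0,0.1],"turn":0,"gripper":255},{"slide":[0,0,0.1],"turn":0,"gripper":255},{"slide":[0,0,0],"turn":0,"gripper":255}]' | grep -E 'eef|ft_f'
```

```text
eef_pos: [0.554, -0.1125, 0.1121]
ft_force: [1.7, -1.3, -3.6]
eef_pos: [0.554, -0.1125, 0.1104]
ft_force: [2.0, -2.5, -3.4]
```

```bash
python3 -m inch '[{"slide":[0,0,0.1],"turn":0,"gripper":255},{"slide":[0,0,0],"turn":0,"gripper":255}]' | grep -E 'eef|ft_f'
python3 -m inch '[{"slide":[0,0,0.1],"turn":0,"gripper":255},{"slide":[0,0,0],"turn":0,"gripper":255}]' | grep -E 'eef|ft_f'
```

```text
eef_pos: [0.5541, -0.1125, 0.1096]
ft_force: [2.1, -1.4, -2.7]
eef_pos: [0.5543, -0.1125, 0.1092]
ft_force: [0.4, -1.0, 4.0]
```

```bash
python3 -m inch '[{"slide":[0,0,0.1],"turn":0,"gripper":255},{"slide":[0,0,0],"turn":0,"gripper":255}]' | grep -E 'eef|ft_f'
python3 -m inch '[{"slide":[0,0,0.05],"turn":0,"gripper":255},{"slide":[0,0,0],"turn":0,"gripper":255}]' | grep -E 'eef|ft_f'
```

```text
eef_pos: [0.5543, -0.1126, 0.109]
ft_force: [-2.2, -0.7, 11.3]
eef_pos: [0.5543, -0.1125, 0.1089]
ft_force: [-2.7, -0.7, 14.9]
```

```bash
python3 -m inch '[{"slide":[0,0,-0.25],"turn":0,"gripper":255},{"slide":[0,0,0],"turn":0,"gripper":200},{"slide":[0,0,0],"turn":0,"gripper":150},{"slide":[0,0,0],"turn":0,"gripper":120},{"slide":[0,0,0],"turn":0,"gripper":120}]'
python3 -m inch '[{"slide":[0,0,-1],"turn":0,"gripper":120},{"slide":[0,0,-3],"turn":0,"gripper":120},{"slide":[0,0,-5],"turn":0,"gripper":120},{"slide":[0,0,-5],"turn":0,"gripper":120},{"slide":[0,0,0],"turn":0,"gripper":120}]'
python3 - <<'E'
from h import *
A=crop("scene",160,140,320,260,k=5)
cv2.imwrite("pics/m9.png",A)
E
```

```text
time: 21.58
eef_pos: [0.5539, -0.1123, 0.1095]
ee_rot: [0.995, -0.096, -0.0, -0.0]
ft_force: [0.4, -0.3, 0.3]
opening: 0.0448
finger_force: 0.0
time: 22.2
eef_pos: [0.5571, -0.1134, 0.2549]
ee_rot: [0.995, -0.096, 0.005, 0.001]
ft_force: [-0.2, 0.5, 0.4]
opening: 0.046
finger_force: 0.0
```

View pics/m9.png

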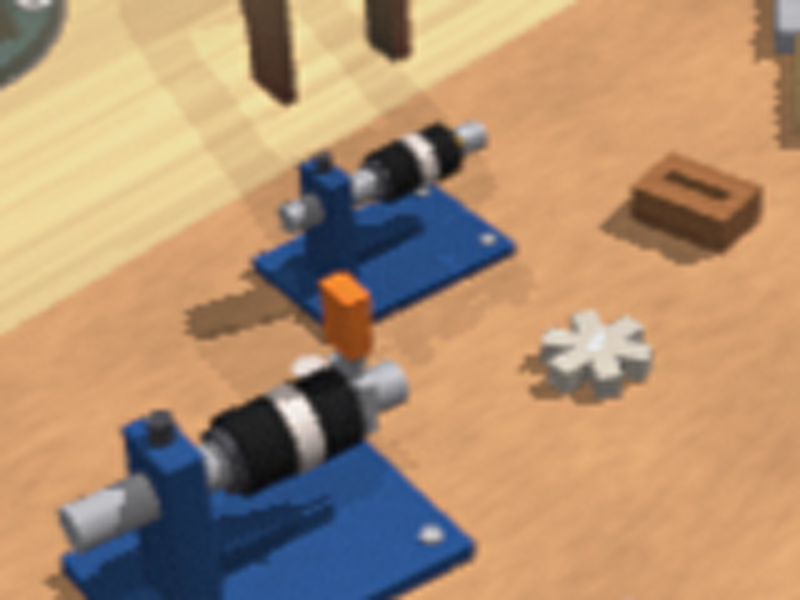

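The clip sits upright in the groove between the roller and the end land (crop 345,320). The roller is against the collar (225,455), the rack is empty and the other things are undisturbed.

```bash
python3 -c "
from bench import robot
print(robot.close_job())"
```

```text
the job is handed in; nothing more can be done
None
```

The job is handed in at about 22 s: the roller is home against the collar, the clip is snapped into the groove and released, and the highest force I read was about 15 N.

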